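# Slide the battery cover onto the data logger until it clips in, and keep pushing

### The job

Fit the loose blue battery cover to the grey data logger: lay it flat in the logger's open channel with the finger rib at the end away from the white console, slide it under the console past the orange sprung clip until the clip snaps down behind the ridge and the cover is fully home. Finish while still holding the cover firmly pushed against its end stop (about 10 N, do not let go), and leave the small white coverslip box, the beaker and the dropper bottle where they stand.

Things in the scene. Friction and masses are not known exactly. Their poses are not given: they have to be found in the camera images.
- logger: Grey data logger, fixed, 205 x 110 mm. Origin on the desk; x = the way the cover slides home, towards the console; y left, z up; spans x -110..+95 mm. Solid deck 20 mm above the desk (its bay with two cells is solid to touch) with a channel along x, 87 mm wide, side walls 11 mm above the deck, open at the top and the -x end.
- home (a point): Where the cover's origin lies when fully home: on the deck at x +10, y 0, z +20 mm of the logger; axes as the logger's. The logger's white console bridges the channel at x +47..+95 mm of the logger: underside 10 mm above the deck, top 58 mm above the desk.
- stop: Rubber end stop in the channel under the console, fixed, hidden; its face is at x +70 mm of the logger. Origin at x +82, y 0, z +20 mm of the logger.
- latch (a joint): Orange sprung clip, a tongue 24 mm wide from the console's face towards -x over the channel's middle; rounded nose at x +15 mm of the logger, 5 mm above the deck. Value: rad, 0 at rest, grows as the nose lifts; the ridge lifts it to about 0.10 between 17 and 5 mm before home. A push of 10 to 18 N takes it past, then it springs down and the force drops.
- cover: Loose blue cover, plate 120 x 80 x 4 mm, about 120 g, lying flat. Origin: centre of its underside; +x is pushed in first. Finger rib on top at x -42 mm: 12 mm thick along x, 50 mm along y, top 26 mm above the underside; pinch it along x from above. Wedge ridge at x +12..+23 mm, 8.5 mm above the underside, ramp towards +x. With its origin 75 mm short of home it lies clear of clip and console.
- coverslip_box: Small white box with a green band, 36 x 48 x 19 mm, on the desk; a bystander. Origin: centre of its underside.
- beaker: Clear beaker, 53 mm wide, 63 mm high; a bystander. Origin: centre of its underside.
- oil_bottle: Brown dropper bottle with a black cap, 27 mm wide, 85 mm high; a bystander. Origin: centre of its underside.
Not all that is in view belongs to the job. Of the things shaped like the cover, the blue one is meant.

How it is judged:
By the outcome, as a careful person would: the job done as asked, in the order asked, and still so for the second after the job is handed in, while the arm keeps its last pose, push and grip.
It also fails if it takes over 51 s, if anything falls off the work surface, if the arm or the gripper's body presses on something with over 40 N, if the wrist force passes 120 N, or if a joint passes its speed limit or range.

### The arm

A 6-joint arm with a two-finger parallel gripper is mounted at the origin on a cart in front of the work surface, level with it; the furniture and walls round the work are solid. World frame = base frame: x ahead of the robot, y to its left, z up, the work surface at z = 0. Lengths are in mm, angles in degrees, forces in N, time in s.
With the tool pointing down it reaches from about 300 to 850 mm from the base axis. Payload 4.2 kg.
Tool frame: the origin (TCP) lies at the very end of the fingers, on their centre line; the grasp point (between the pads) lies 19 mm behind it (env.tcp_to_grasp is the distance from the TCP to the grasp point, in mm); z points along the fingers, y is the line along which they close (so a half turn about z gives the same grasp; the last joint's range is limited). The gripper opens to 91 mm and grips with 3 to 60 N. Pads are 32 mm wide; open, the fingers measure 118 mm over their backs; the gripper's body (76 mm by 178 mm) begins 60 mm behind the grasp point.
Start: joints at [-76.146, 18.312, 89.639, -0, 72.044, -1.146], TCP at [148.824, -555.426, 183.776] pointing down, gripper open.
Joint ranges: [-177.97, 177.97], [-48.28, 115.42], [12.27, 149.76], [-77.06, 257.06], [2.81, 150.46], [-146.56, 146.56]. Speed limits (degrees/s): [147.25, 147.25, 180, 180, 180, 180].

### API

Orientations are given as [roll, pitch, yaw] about the fixed x, y, z axes, in that order (R = Rz(yaw) Ry(pitch) Rx(roll)).
In Python, from workcell import env gives the robot as it stands.
- The arm moves only by the tool move_arm, never from a script. Its argument "plan" is a list of rows, each a list of 3 entries, a list of its own where there are three numbers: the shift along the world's x, y, z in cm, then the turn about the world's z in degrees, then the closure, from 0 (fully open) to 1 (shut). In form: [[[x, y, z], turn, claw], ...]. A call has 1 to 5 rows; each row shifts and turns the commanded pose from where the row before left it; what a row does not reach is not made up. A row lasts 1/10 s, in which the tool goes at most 50 mm and 8.59 degrees, less where a joint would pass 70% of its speed; a pose out of reach is approached as far as the arm can. A call is refused whole if a number of a shift passes 5 or a number of a turn 8.59, either way. A call with a gripper value outside its range is refused whole. The fingers move at their own pace and stop on an object; "squeeze" is the grip in N (left out, the last holds). Time passes only in rows, so rows that do not move let the fingers close. It gives the time, the measured TCP pose, the force, the opening and the grip force at its end, in the units of the state.
- env.state(): the state, without advancing time (a new reading comes with each control period).
- env.grab_frame(name): name is "side" or "top" or "wrist"; returns a dict with "frame" (400x640x3 uint8, red, green, blue), "z_map" (400x640 float32, mm along the optical axis (not along the pixel's ray), 0 where there is no reading), "fovy" (degrees; the focal length in pixels is half the picture's height over the tangent of half this angle, whatever the lens; pixels are square), "cx", "cy" (the principal point, pixels), "position" and "orientation" of the camera in the world. Camera axes: x right, y down, z forward; pixel columns grow to the right and rows downward; lengths in mm; the calibration is good to about 2 mm. A picture is of the moment at which its call begins.
- env.job_done(): hands the job in; it is judged then, once.
Trained networks look in a picture, given as the dict that the camera call returned (one of the last four; its "shot" number tells which), for a name from the list of things; names that differ only in an ending like _2 or _b are one class to them, and where a whole thing is asked for, a point or a joint stands for the part that bears it (a point fixed in the world has none). Each returns a list of dicts, best first, with "score" (0 to 1); they miss things now and then, are a little off and sometimes report something else, mostly with a low value. They report only what shows in the picture. A call takes as long as a camera call. They do not tell look-alikes from the thing itself.
- env.search_frame(picture, label): "point" ([column, row] in pixels, amid what is visible of it).
- env.landmark_of(picture, label): "point" ([column, row] in pixels: a listed point, or the origin of a listed thing).
The state is a dict: "time_s": time; "qpos": joint angles; "qvel": joint speeds; "effort": joint torques, N m; "ee_pos": TCP position; "ee_rot": TCP orientation; "force": force on the tool from outside, world axes, zero at the start; "torque": the same for the moment, N m; "gripper_width": finger opening in mm; "gripper_force": force on a finger pad.
Only numpy, scipy, OpenCV 4.12 (cv2) and the standard library are available. Lean on these libraries where they do the work, as an engineer would, in place of code of your own. Each camera call takes 0.05 s, during which the arm holds its last target. There are 200 camera calls.

## Working session

There is one attempt and no reset: what is moved stays moved. The work goes in short steps, Python scripts to look and compute and a tool call to move; the robot and the scene stay as the last step left them, time stands still between calls to the robot, and variables do not carry over. Pictures are saved under pics/ and viewed, at most 10 in all, crops included, and the job is handed in when it is done.

Besides the shell and the picture viewer there is one more tool, called after "Call:" as name([rows], argument=value, ...), one row to a line, values as JSON. move_arm: Moves the arm, as the interface text tells. Its arguments: {"type":"object","properties":{"plan":{"type":"array","items":{"type":"array"}},"squeeze":{"type":"number"}},"required":["plan"]}

```bash
mkdir -p pics
cat > h.py <<'E'
import numpy as np, cv2
from scipy.spatial.transform import Rotation as R
from workcell import env
def rot(o):
    o=np.array(o,float)
    return o if o.shape==(3,3) else (R.from_euler('xyz',o,degrees=True).as_matrix() if o.size==3 else R.from_quat(o).as_matrix())
def cloud(p):
    z=p['z_map'].astype(float); h,w=z.shape; f=h/2/np.tan(np.radians(p['fovy'])/2)
    u,v=np.meshgrid(np.arange(w),np.arange(h))
    c=np.stack([(u-p['cx'])/f*z,(v-p['cy'])/f*z,z],-1)
    return c@rot(p['orientation']).T+np.array(p['position'])
def save(p,n): cv2.imwrite('pics/'+n+'.png',p['frame'][:,:,::-1])
E
python3 - <<'E'
from h import *
for n in ['top','side']:
    p=env.grab_frame(n); save(p,n+'0'); c=cloud(p); print(n,p['position'],p['orientation'],p['fovy'])
    for l in ['cover','logger','home','latch','coverslip_box','beaker','oil_bottle']:
        for f in (env.search_frame,env.landmark_of):
            try:
                for d in f(p,l)[:3]:
                    u,v=np.round(d['point']).astype(int); print(l,f.__name__[:4],round(d['score'],2),(u,v),c[min(v,399),min(u,639)].round() if 0<=v<400 and 0<=u<640 else '')
            except Exception as e: print(l,e)
print(env.state())
E
```

```text
top [431.73888025   5.51815754 999.84170994] [-1.72140679e+02 -1.20035407e-01 -9.06128146e+01] 57.123850603072206
cover call 0.88 (np.int64(372), np.int64(238)) [ 457. -131.    2.]
cover call 0.72 (np.int64(215), np.int64(236)) [467. 293.   1.]
cover call 0.86 (np.int64(217), np.int64(234)) [472. 288.   1.]
cover call 0.72 (np.int64(373), np.int64(240)) [ 452. -134.    0.]
logger call 0.7 (np.int64(303), np.int64(184)) [605.  54.  13.]
home call 0.72 (np.int64(307), np.int64(186)) [601.  44.   2.]
home call 0.64 (np.int64(309), np.int64(182)) [610.  38.  17.]
latch call 0.45 (np.int64(302), np.int64(171)) [636.  56.  35.]
latch it knows: beaker, cover, coverslip_box, home, logger, oil_bottle, stop
coverslip_box call 0.6 (np.int64(445), np.int64(236)) [ 460. -323.   19.]
coverslip_box call 0.76 (np.int64(440), np.int64(234)) [ 465. -311.   17.]
beaker call 0.89 (np.int64(237), np.int64(154)) [693. 238.   5.]
beaker call 0.88 (np.int64(238), np.int64(158)) [683. 236.  -0.]
oil_bottle call 0.64 (np.int64(397), np.int64(153)) [ 682. -199.   42.]
oil_bottle call 0.69 (np.int64(394), np.in
[... 1271 characters left out ...]
) [ 679. -224.   18.]
{'time_s': 1.4, 'qpos': array([-7.61465888e+01,  1.83116910e+01,  8.96384641e+01,  8.64030338e-04,
        7.20429746e+01, -1.14693839e+00]), 'qvel': array([-0.02163326, -0.04730321, -0.14228663,  0.02490775,  0.02771439,
       -0.0233325 ]), 'effort': array([ 1.07507916e-03, -4.12352979e+01, -2.32227856e+01,  7.30164768e-02,
        3.77649092e-02,  7.65311398e-06]), 'ee_pos': array([ 148.8275421 , -555.43716472,  183.78166175]), 'ee_rot': array([ 1.79993115e+02, -6.84290377e-04,  1.50000833e+01]), 'force': array([ 0.47866104, -0.08549878,  0.0694749 ]), 'torque': array([ 0.03022348,  0.05395836, -0.02933438]), 'gripper_force': 0.0, 'gripper_width': 91.68093349726773}
```

```bash
python3 -c "
import cv2;a=cv2.imread('pics/top0.png')[120:290,180:480];cv2.imwrite('pics/top0c.png',cv2.resize(a,None,fx=2.6,fy=2.6,interpolation=2))"
```

```text
(no output)
```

View pics/top0c.png

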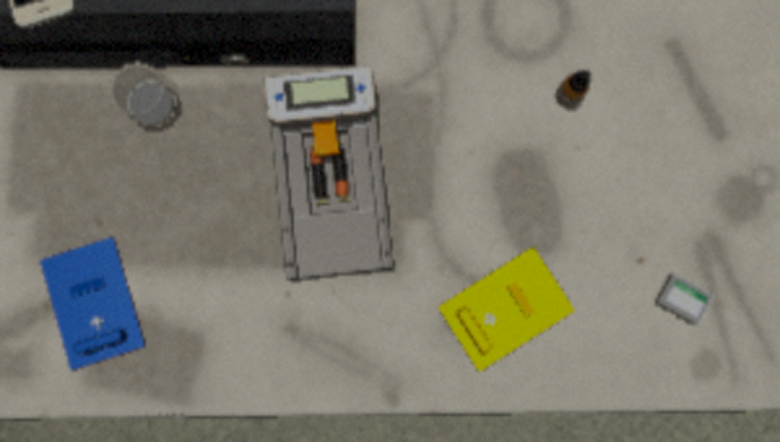

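View pics/side0.png

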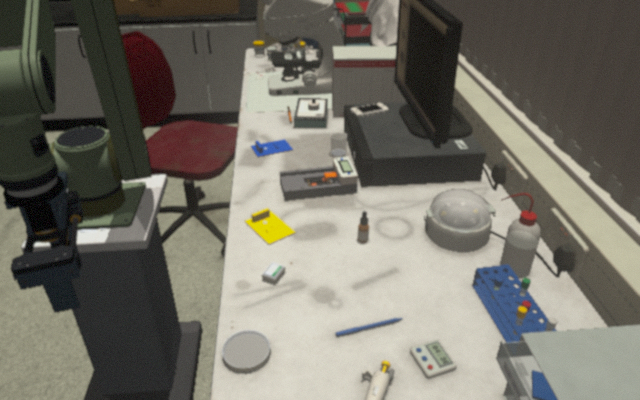

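```bash
cat >> h.py <<'E'
def blue(p,lim=None):
    c=cloud(p); hsv=cv2.cvtColor(p['frame'],cv2.COLOR_RGB2HSV)
    m=(hsv[...,0]>100)&(hsv[...,0]<130)&(hsv[...,1]>120)&(hsv[...,2]>40)&(p['z_map']>0)
    if lim: m&=(c[...,0]>lim[0])&(c[...,0]<lim[1])&(c[...,1]>lim[2])&(c[...,1]<lim[3])
    return m,c
E
python3 - <<'E'
from h import *
p=env.grab_frame('top'); m,c=blue(p,(380,560,220,360)); q=c[m]
print(m.sum(),cv2.minAreaRect(q[:,:2].astype(np.float32)),np.percentile(q[:,2],[5,50,95,99]))
r=q[q[:,2]>18]; print('rib',len(r),r.mean(0) if len(r) else '')
# logger: things higher than 14mm
k=(c[...,0]>450)&(c[...,0]<730)&(c[...,1]>-40)&(c[...,1]<130)&(c[...,2]>14)&(c[...,2]<40)
q=c[k];print('logger',cv2.minAreaRect(q[:,:2].astype(np.float32)))
k2=(c[...,0]>600)&(c[...,0]<730)&(c[...,1]>-40)&(c[...,1]<130)&(c[...,2]>50)&(c[...,2]<66)
q=c[k2];print('console',cv2.minAreaRect(q[:,:2].astype(np.float32)),q[:,2].mean())
k3=(c[...,0]>690)&(c[...,1]>20)&(c[...,1]<250);print('box z',np.percentile(c[k3][:,2],[10,50,90,99]))
E
```

```text
1271 ((466.647216796875, 292.874755859375), (118.99523162841797, 78.74970245361328), 17.643226623535156) [-0.11376544  3.0401543  23.08235871 26.76759146]
rib 93 [426.07911013 279.31010597  24.1120032 ]
logger ((613.4342041015625, 49.75032424926758), (250.85940551757812, 120.58711242675781), 10.309365272521973)
console ((688.7384643554688, 62.995967864990234), (82.28543090820312, 127.42912292480469), 5.272041320800781) 56.449736694417226
box z [ 93.37056091  99.97039971 317.43189599 352.48323939]
```

Call:
move_arm([
  [[0, 5, 3], 8.59, 0],
  [[0, 5, 3], 8.59, 0],
  [[1, 5, 1], 8.59, 0],
  [[2, 5, 0], 8.59, 0],
  [[2, 5, 0], 8.59, 0],
])

```text
time_s: 1.95
ee_pos: [195.8, -327.2, 245.4]
ee_rot: [179.9, 0.0, 58.2]
force: [1.4, -0.3, 0.2]
gripper_width: 91.3
gripper_force: 0.0
```

Call:
move_arm([
  [[3, 4, 0], 8.59, 0],
  [[3, 4, 0], 8.59, 0],
  [[3, 4, 0], 8.59, 0],
  [[3, 4, 0], 8.59, 0],
  [[2, 5, 0], 8.59, 0],
])

```text
time_s: 2.45
ee_pos: [335.9, -120.8, 245.2]
ee_rot: [179.9, 0.1, 101.2]
force: [1.5, -0.7, 0.2]
gripper_width: 90.9
gripper_force: 0.0
```

Call:
move_arm([
  [[2, 5, 0], 6.7, 0],
  [[2, 5, 0], 0, 0],
  [[2, 5, 0], 0, 0],
  [[2, 5, 0], 0, 0],
  [[1, 5, 0], 0, 0],
])

```text
time_s: 2.95
ee_pos: [419.2, 114.6, 245.0]
ee_rot: [179.9, 0.0, 107.6]
force: [0.5, -0.9, -0.1]
gripper_width: 91.1
gripper_force: 0.0
```

Call:
move_arm([
  [[0, 5, 0], 0, 0],
  [[0, 5, 0], 0, 0],
  [[0, 5, 0], 0, 0],
  [[0, 0, 0], 0, 0],
])

```text
time_s: 3.35
ee_pos: [417.9, 267.8, 244.4]
ee_rot: [180.0, -0.1, 108.0]
force: [-0.5, -0.5, -0.0]
gripper_width: 91.3
gripper_force: 0.0
```

Run:
```python
from h import *
p=env.grab_frame('wrist'); save(p,'w1'); print(p['position'],p['orientation'],p['fovy'])
m,c=blue(p,(360,580,200,370)); q=c[m]
print(m.sum(),cv2.minAreaRect(q[:,:2].astype(np.float32)),np.percentile(q[:,2],[5,50,95,99]))
r=q[(q[:,2]>18)&(q[:,2]<30)]; print('rib',len(r),cv2.minAreaRect(r[:,:2].astype(np.float32)),r.mean(0))
```

```text
[391.69779939 342.96290057 444.20346971] [1.63903667e+02 4.61036342e-02 1.79992925e+01] 58.28163554187445
5831 ((464.7799072265625, 291.2300720214844), (118.23064422607422, 79.75489807128906), 17.937456130981445) [ 1.15632203  2.63904666 23.50469564 25.12212581]
rib 380 ((425.1763000488281, 280.3040466308594), (11.879368782043457, 48.9837532043457), 18.15914535522461) [423.93831013 281.29440125  24.1665218 ]
```

View pics/w1.png

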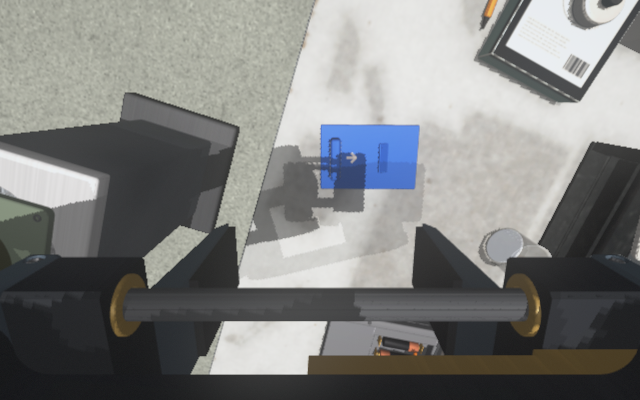

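Call:
move_arm([
  [[0.7, 1.1, -5], 0, 0],
  [[0, 0, -5], 0, 0],
  [[0, 0, -5], 0, 0],
  [[0, 0, -5], 0, 0],
  [[0, 0, 0], 0, 0],
])

```text
time_s: 3.9
ee_pos: [420.3, 268.6, 41.3]
ee_rot: [-179.2, 0.2, 107.5]
force: [-0.1, -0.7, 0.1]
gripper_width: 91.2
gripper_force: 0.0
```

Call:
move_arm([
  [[0, 0, 0], 0, 0],
  [[0, 0, 0], 0, 0],
])

```text
time_s: 4.1
ee_pos: [427.3, 273.8, 49.3]
ee_rot: [179.7, -0.1, 107.6]
force: [0.0, 0.8, -0.2]
gripper_width: 91.3
gripper_force: 0.0
```

Call:
move_arm([
  [[0, 0, 0], 0, 0],
  [[0, 0, 0], 0, 0],
])

```text
time_s: 4.3
ee_pos: [426.3, 273.7, 48.5]
ee_rot: [179.8, -0.1, 107.6]
force: [-0.5, 0.1, 0.1]
gripper_width: 91.4
gripper_force: 0.0
```

Call:
move_arm([
  [[-0.1, 0.5, -2], 0.4, 0],
  [[0, 0, -1], 0, 0],
  [[0, 0, -0.8], 0, 0],
  [[0, 0, -0.3], 0, 0],
  [[0, 0, 0], 0, 0],
])

```text
time_s: 4.8
ee_pos: [423.9, 277.9, 5.2]
ee_rot: [-180.0, 0.0, 108.0]
force: [0.2, -0.3, 1.0]
gripper_width: 91.3
gripper_force: 0.0
```

Call:
move_arm([
  [[0, 0, 0], 0, 0],
  [[0, 0, 0], 0, 0],
])

```text
time_s: 5.0
ee_pos: [424.4, 278.3, 5.9]
ee_rot: [179.9, -0.0, 108.0]
force: [-0.3, -0.8, 0.6]
gripper_width: 91.4
gripper_force: 0.0
```

Call:
move_arm([
  [[0, 0, 0.1], 0, 1],
  [[0, 0, 0], 0, 1],
  [[0, 0, 0], 0, 1],
  [[0, 0, 0], 0, 1],
  [[0, 0, 0], 0, 1],
], squeeze=40)

```text
time_s: 5.5
ee_pos: [424.0, 278.1, 6.5]
ee_rot: [180.0, 0.0, 108.0]
force: [0.4, 0.1, -0.3]
gripper_width: 53.9
gripper_force: 0.0
```

Call:
move_arm([
  [[0, 0, 0], 0, 1],
  [[0, 0, 0], 0, 1],
  [[0, 0, 0], 0, 1],
])

```text
time_s: 5.8
ee_pos: [424.0, 278.1, 6.5]
ee_rot: [180.0, 0.0, 108.0]
force: [-0.7, -0.4, -0.2]
gripper_width: 29.9
gripper_force: 0.0
```

Call:
move_arm([
  [[0, 0, 0], 0, 1],
  [[0, 0, 0], 0, 1],
  [[0, 0, 0], 0, 1],
  [[0, 0, 0], 0, 1],
  [[0, 0, 0], 0, 1],
])

```text
time_s: 6.3
ee_pos: [424.0, 278.1, 6.5]
ee_rot: [180.0, 0.0, 108.0]
force: [-0.2, -1.0, -0.7]
gripper_width: 0.5
gripper_force: 0.0
```

Run:
```python
from h import *
p=env.grab_frame('wrist'); 
t=env.grab_frame('top'); a=np.vstack([p['frame'][60:320,100:560],cv2.resize(t['frame'][190:290,150:330],(460,256))]); cv2.imwrite('pics/w2.png',a[:,:,::-1])
for n,pp in (('w',p),('t',t)):
    m,c=blue(pp,(360,580,200,400)); q=c[m]
    print(n,m.sum(),cv2.minAreaRect(q[:,:2].astype(np.float32)),np.percentile(q[:,2],[5,50,95,99]))
print(env.state())
```

```text
w 17843 ((464.2640686035156, 293.5102233886719), (119.31240844726562, 77.61550903320312), 17.71758270263672) [ 1.60411463  2.68104295  6.72031175 25.22492259]
t 678 ((467.01116943359375, 293.0526428222656), (119.64848327636719, 79.62609100341797), 17.248926162719727) [-1.31352468e-01  2.97037855e+00  1.15577193e+02  1.55587838e+02]
{'time_s': 6.4, 'qpos': array([3.19579757e+01, 2.29060780e+01, 1.12181084e+02, 1.33756041e-03,
       4.49070757e+01, 1.39576611e+01]), 'qvel': array([ 0.00312565,  0.01604184,  0.02861623,  0.06029777, -0.02678162,
        0.00873735]), 'effort': array([ 1.03611554e-03, -3.88326073e+01, -1.65222752e+01,  5.91145246e-02,
        1.65022613e-02, -2.09972370e-05]), 'ee_pos': array([424.02193325, 278.08751908,   6.46737955]), 'ee_rot': array([ 1.79994635e+02, -2.30641032e-03,  1.07999367e+02]), 'force': array([-0.31549993, -0.02507729,  0.11541489]), 'torque': array([-0.01963719, -0.13462061,  0.00302546]), 'gripper_force': 0.0, 'gripper_width': 0.7710810917361967}
```

View pics/w2.png

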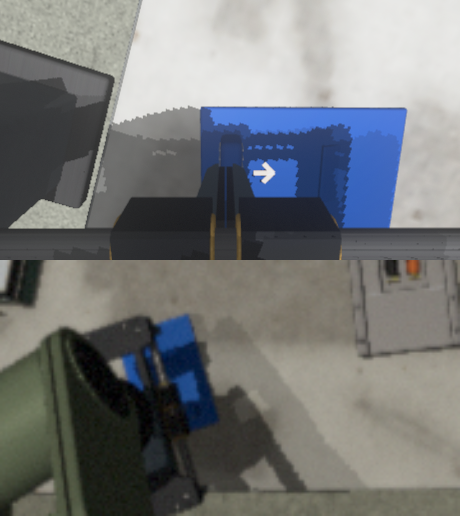

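Run:
```python
from h import *
p=env.grab_frame('wrist'); a=cv2.resize(p['frame'][150:330,240:420],(720,590)[:1]*2,interpolation=cv2.INTER_NEAREST)[:590]; cv2.imwrite('pics/w3.png',a[:,:,::-1])
c=cloud(p)
for v in (190,200,210,220,230,240,250,260): print(v,[tuple(int(x) for x in c[v,u]) for u in (315,320,325,330,335)])
```

```text
190 [(408, 301, 2), (410, 302, 2), (413, 303, 2), (416, 304, 2), (419, 305, 1)]
200 [(409, 296, 3), (412, 296, 1), (414, 302, 19), (416, 303, 20), (419, 304, 20)]
210 [(411, 290, 3), (413, 296, 21), (415, 298, 24), (417, 299, 25), (420, 299, 23)]
220 [(413, 284, 2), (415, 288, 12), (417, 293, 23), (419, 294, 25), (422, 295, 25)]
230 [(411, 294, 46), (414, 293, 41), (418, 287, 24), (419, 294, 40), (420, 297, 46)]
240 [(412, 294, 58), (414, 293, 54), (420, 282, 24), (419, 294, 54), (420, 296, 57)]
250 [(412, 293, 68), (414, 293, 65), (422, 276, 23), (418, 294, 65), (420, 297, 69)]
260 [(412, 293, 77), (415, 293, 74), (424, 270, 24), (418, 294, 74), (420, 296, 78)]
```

View pics/w3.png

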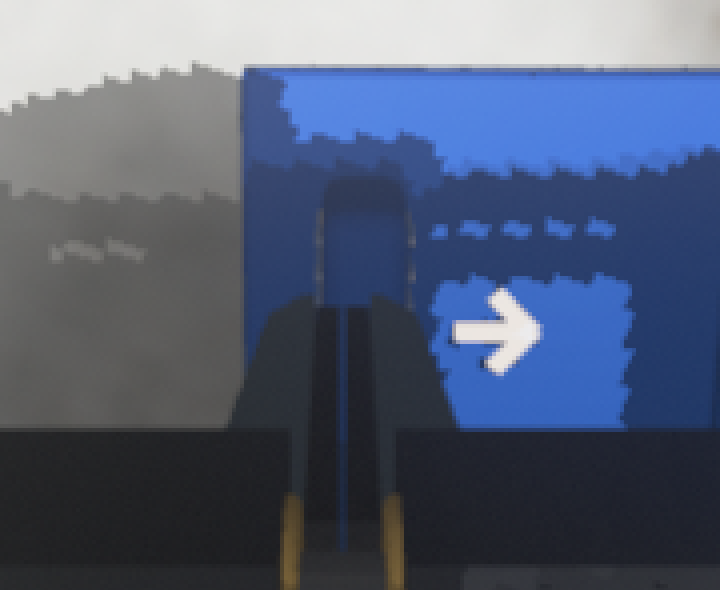

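Run:
```python
from h import *
print(env.tcp_to_grasp)
p=env.grab_frame('side'); c=cloud(p)
k=(np.hypot(c[...,0]-424,c[...,1]-278)<45)
v,u=np.where(k); print(u.min(),u.max(),v.min(),v.max())
u0=(u.min()+u.max())//2
for uu in range(u.min(),u.max()+1,3):
    print(uu,[(int(c[r,uu,0]),int(c[r,uu,1]),int(c[r,uu,2]),'B' if p['frame'][r,uu,2]>1.5*p['frame'][r,uu,0] else '') for r in range(v.max(),v.min()-1,-2) if k[r,uu]][:11])
w=env.grab_frame('wrist'); cw=cloud(w); R_=rot(w['orientation'])
print(w['position'],w['cx'],w['cy'])
f=200/np.tan(np.radians(w['fovy'])/2); d=(np.array([424,278.1,6.5])-w['position'])@R_; print('TCP px',d[:2]/d[2]*f+[w['cx'],w['cy']])
```

```text
18.8
234 271 39 157
234 [(380, 275, 363, '')]
237 [(385, 295, 340, ''), (387, 270, 353, ''), (388, 262, 360, '')]
240 [(384, 274, 213, ''), (383, 288, 214, ''), (388, 268, 258, ''), (388, 278, 261, ''), (390, 266, 283, ''), (391, 265, 290, ''), (391, 262, 297, ''), (392, 265, 302, ''), (392, 264, 308, ''), (392, 267, 312, ''), (394, 258, 321, '')]
243 [(391, 285, 202, ''), (394, 251, 221, ''), (394, 262, 223, ''), (394, 268, 227, ''), (395, 266, 234, ''), (396, 250, 246, ''), (396, 260, 249, ''), (397, 252, 258, ''), (398, 252, 264, ''), (398, 254, 269, ''), (399, 253, 275, '')]
246 [(385, 263, 0, ''), (384, 276, 1, ''), (384, 295, -1, ''), (394, 283, 123, ''), (397, 241, 148, ''), (398, 242, 155, ''), (398, 246, 159, ''), (399, 241, 168, ''), (399, 253, 170, ''), (399, 254, 175, ''), (400, 245, 186, '')]
249 [(394, 256, -2, ''), (394, 263, 0, ''), (394, 279, 0, ''), (394, 291, 0, ''), (393, 305, 0, ''), (403, 259, 114, ''), (404, 259, 127, ''), (405, 257, 134, ''), (406, 243, 147, ''), (406, 252, 150, ''), (407, 246, 159, '')]
252 [(404, 249, 0, ''), (404, 259, 2, ''), (404, 276, 0,
[... 752 characters left out ...]
3, 'B'), (435, 263, 41, ''), (436, 260, 49, ''), (436, 268, 53, ''), (437, 269, 59, '')]
264 [(442, 249, -1, ''), (443, 253, 3, 'B'), (442, 272, 0, 'B'), (443, 280, 3, 'B'), (443, 292, 4, ''), (443, 309, 3, 'B'), (443, 318, 5, ''), (450, 245, 125, ''), (451, 264, 136, ''), (451, 266, 142, ''), (452, 261, 151, '')]
267 [(452, 246, 0, ''), (452, 251, 3, 'B'), (452, 264, 4, 'B'), (452, 289, -1, 'B'), (452, 293, 3, 'B'), (452, 311, 1, 'B'), (460, 263, 129, ''), (460, 268, 140, ''), (461, 265, 148, ''), (461, 265, 155, '')]
270 [(462, 266, 2, 'B'), (462, 273, 5, 'B'), (462, 287, 6, 'B')]
[397.72580462 353.734152   206.13461599] 325.1535811299765 200.898191955516
TCP px [328.19222405 236.19144106]
```

Run:
```python
from h import *
w=env.grab_frame('wrist'); c=cloud(w); T=np.array([424,278.1,6.5]); a=np.radians(18)
ex=np.array([np.cos(a),np.sin(a)]); ey=np.array([-np.sin(a),np.cos(a)])
l=np.stack([(c[...,:2]-T[:2])@ex,(c[...,:2]-T[:2])@ey,c[...,2]],-1)
for v in range(212,262,3): print(v,' '.join('%d/%d/%d'%tuple(l[v,u]) for u in range(304,354,4)))
```

```text
212 -14/14/3 -12/14/3 -9/13/2 -7/14/3 -4/17/12 -2/21/24 0/20/24 1/21/24 3/20/24 6/21/24 9/13/1 11/13/2 14/13/2
215 -14/11/2 -12/12/3 -9/12/2 -7/11/2 -4/17/18 -2/19/24 0/19/24 1/19/24 3/19/24 6/19/24 9/12/2 11/11/2 14/12/3
218 -14/9/1 -12/10/2 -9/10/3 -7/10/2 -4/16/20 -2/17/24 0/17/24 1/17/24 3/18/25 6/17/24 9/9/1 11/10/2 14/10/2
221 -14/8/2 -12/8/2 -9/8/3 -7/8/3 -4/12/14 -2/15/24 0/16/24 1/16/24 3/16/25 6/15/24 9/8/3 11/8/4 14/8/2
224 -14/6/2 -12/6/3 -9/6/2 -6/18/37 -4/12/18 -2/14/24 0/14/24 1/14/24 3/18/37 6/14/25 9/6/3 11/6/2 14/6/2
227 -14/4/2 -12/4/2 -8/18/40 -6/18/41 -4/17/37 -2/17/37 0/17/37 1/17/37 3/18/41 5/18/41 9/4/3 11/4/2 14/4/1
230 -14/2/3 -10/18/44 -8/18/45 -6/18/44 -4/17/41 -2/17/41 0/17/41 1/17/41 3/19/46 5/18/45 7/18/44 12/2/1 14/2/2
233 -14/0/3 -9/18/48 -7/18/48 -6/18/48 -4/17/45 -2/17/45 0/17/45 1/16/44 3/18/49 5/18/48 6/19/50 12/0/2 14/0/1
236 -11/18/51 -9/18/53 -7/18/52 -5/18/53 -4/17/48 -2/17/49 0/17/48 1/17/49 3/18/51 5/18/52 6/18/52 12/-1/3 14/-1/3
239 -11/18/57 -9/18/56 -7/18/56 -5/18/55 -4/16/52 -2/17/53 0/17/53 1/16/51 3/18/56 4/18/55 6/18/56 8/18/55 14/-3/2
242 -10/19/61 -9/19/60 -7/18/58 -5/18/60 -4/17/56 -2/16/55 0/17/56 1/17/56 2/18/60 4/18/59 6/18/59 8/18/59 14/-4/4
245 -10/18/63 -9/18/63 -7/18/62 -5/18/63 -4/17/60 -2/17/60 0/17/60 1/17/60 2/18/62 4/18/63 6/18/62 8/18/63 14/-7/1
248 -10/18/66 -8/18/66 -7/18/66 -5/18/65 -3/17/62 -2/17/62 0/17/62 1/17/62 2/19/67 4/18/66 6/19/67 7/18/65 14/-9/1
251 -10/18/69 -8/18/69 -7/19/70 -5/18/69 -3/16/65 -2/16/65 0/16/65 1/17/67 2/18/68 4/19/70 6/18/69 7/18/68 9/18/69
254 -10/18/72 -8/18/72 -7/18/72 -5/18/72 -3/17/68 -2/17/69 0/17/68 1/17/69 2/18/72 4/18/72 5/18/71 7/18/71 9/18/72
257 -7/39/120 -6/39/120 -5/39/118 -5/18/74 -3/17/73 -2/17/72 0/16/70 1/17/71 2/18/74 2/39/119 3/39/119 4/39/119 5/39/119
260 -7/39/120 -6/39/120 -5/38/120 -5/19/78 -3/17/75 -2/17/75 0/16/73 1/16/74 2/18/78 2/39/121 3/39/120 4/38/120 5/39/121
```

Call:
move_arm([
  [[0, 0, 0], 0, 0.4],
  [[0, 0, 0], 0, 0.4],
  [[0, 0, 0], 0, 0.4],
  [[0, 0, 0], 0, 0.4],
  [[0, 0, 0], 0, 0.4],
])

```text
time_s: 7.1
ee_pos: [424.0, 278.1, 6.5]
ee_rot: [180.0, 0.0, 108.0]
force: [-0.4, 0.4, -0.2]
gripper_width: 37.5
gripper_force: 0.0
```

Call:
move_arm([
  [[0, 0, 0], 0, 0.4],
  [[0, 0, -0.8], 0, 0.4],
  [[0, 0, -0.4], 0, 0.4],
  [[0, 0, 0], 0, 0.4],
])

```text
time_s: 7.5
ee_pos: [423.3, 277.6, -6.5]
ee_rot: [-179.9, 0.0, 108.0]
force: [-0.1, 0.1, 0.2]
gripper_width: 54.6
gripper_force: 0.0
```

```bash
cat > tip.py <<'E'
from h import *
w=env.grab_frame('wrist'); c=cloud(w); s=env.state(); T=s['ee_pos']; a=np.radians(s['ee_rot'][2]-90)
ex=np.array([np.cos(a),np.sin(a)]); ey=np.array([-np.sin(a),np.cos(a)])
l=np.stack([(c[...,:2]-T[:2])@ex,(c[...,:2]-T[:2])@ey,c[...,2]],-1)
k=(abs(l[...,1]-17.5)<2.5)&(abs(l[...,0])<70)&(l[...,2]>T[2]+15)&(l[...,2]<T[2]+70)&(w['frame'].max(2)<90)
q=l[k]; 
for s0 in(-1,1):
    r=q[q[:,0]*s0>0]; print(s0,np.percentile(r[:,2],[0,1,3,10]),np.percentile(r[:,0],[1,99]))
print(T)
E
python3 tip.py
```

```text
-1 [22.54471285 23.24096856 25.22239483 29.71504376] [-39.95220575 -29.15515024]
1 [22.14770502 23.03394592 24.72521345 29.70670199] [25.44540814 36.0295087 ]
[423.62141064 277.80823151  -6.12860481]
```

Call:
move_arm([
  [[0.3, 0.2, -0.5], 0, 0.4],
  [[0, 0, -0.5], 0, 0.4],
  [[0, 0, -0.3], 0, 0.4],
  [[0, 0, 0], 0, 0.4],
  [[0, 0, 0], 0, 0.4],
])

```text
time_s: 8.05
ee_pos: [426.9, 280.0, -18.6]
ee_rot: [-180.0, 0.0, 108.0]
force: [-0.3, 0.8, -0.1]
gripper_width: 54.6
gripper_force: 0.0
```

```bash
python3 tip.py
```

```text
-1 [ 8.96761535 10.9903558  12.75116945 17.5386919 ] [-39.66859493 -12.70870759]
1 [ 1.75761932  5.06741249 10.96077027 16.08794925] [25.55045286 52.28361778]
[427.03865749 280.09763364 -18.50744081]
```

Call:
move_arm([
  [[0, 0, -0.2], 0, 1],
  [[0, 0, 0], 0, 1],
  [[0, 0, 0], 0, 1],
  [[0, 0, 0], 0, 1],
  [[0, 0, 0], 0, 1],
])

```text
time_s: 8.6
ee_pos: [427.0, 280.1, -20.5]
ee_rot: [180.0, -0.0, 108.0]
force: [0.4, -0.2, -0.7]
gripper_width: 17.8
gripper_force: 0.0
```

Call:
move_arm([
  [[0, 0, 0], 0, 1],
  [[0, 0, 0], 0, 1],
  [[0, 0, 0], 0, 1],
])

```text
time_s: 8.9
ee_pos: [427.0, 280.1, -20.5]
ee_rot: [180.0, -0.0, 108.0]
force: [-0.4, 0.2, 1.0]
gripper_width: 11.9
gripper_force: 40.0
```

Call:
move_arm([
  [[0, 0, 2], 0, 1],
  [[0, 0, 5], 0, 1],
  [[0, 0, 5], 0, 1],
  [[0, 0, 5], 0, 1],
  [[2, -4, 2], -4, 1],
])

```text
time_s: 9.4
ee_pos: [448.2, 244.2, 174.4]
ee_rot: [179.5, -0.3, 104.2]
force: [1.8, -0.7, -1.4]
gripper_width: 11.6
gripper_force: 40.0
```

Call:
move_arm([
  [[2, -4, 0], -4, 1],
  [[2, -4, 0], -4, 1],
  [[2, -4, 0], 0, 1],
  [[1, -4, 0], 0, 1],
  [[1, -4, 0], 0, 1],
])

```text
time_s: 9.9
ee_pos: [527.0, 38.3, 169.0]
ee_rot: [-179.9, -0.0, 96.0]
force: [0.9, 0.1, -2.1]
gripper_width: 11.8
gripper_force: 40.0
```

Call:
move_arm([
  [[0, -4, 0], 0, 1],
  [[0, -4, 0], 0, 1],
  [[0, 0, 0], 0, 1],
  [[0, 0, 0], 0, 1],
  [[0, 0, 0], 0, 1],
])

```text
time_s: 10.4
ee_pos: [526.7, -39.2, 169.2]
ee_rot: [-180.0, -0.0, 96.0]
force: [-0.1, 0.2, -1.1]
gripper_width: 11.9
gripper_force: 40.0
```

Run:
```python
from h import *
w=env.grab_frame('wrist'); save(w,'w4'); np.savez('w4.npz',c=cloud(w),f=w['frame']); print(w['position'],env.state()['ee_pos'],env.state()['gripper_width'])
```

```text
[516.70162024  39.8331971  368.89532835] [526.8017969  -38.87294648 169.24411705] 11.945748809569162
```

View pics/w4.png

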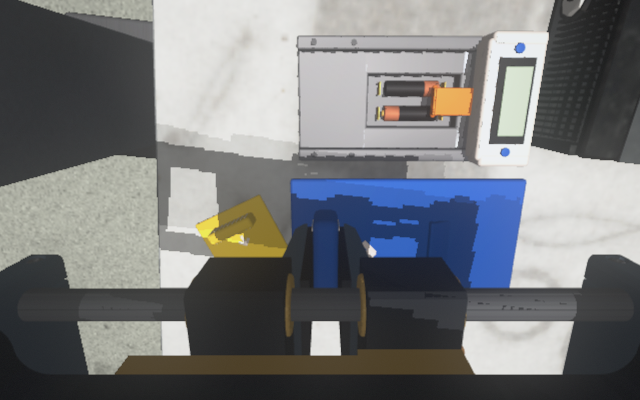

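Run:
```python
from h import *
d=np.load('w4.npz'); c=d['c']; f=d['f']
# pixel edges
v,u=np.mgrid[0:400,0:640]
box=(u>285)&(u<560)&(v>25)&(v<175)
def cl(k): 
    return cv2.morphologyEx(k.astype(np.uint8),cv2.MORPH_OPEN,np.ones((3,3)))>0
for n,lo,hi in (('walls',27,35),('deck',17,23),('console',53,63)):
    k=box&(c[...,2]>lo)&(c[...,2]<hi)
    if n!='walls': k=cl(k)
    q=c[k]; q=q[(q[:,0]<720)]
    print(n,len(q),np.median(q[:,2]),cv2.minAreaRect(q[:,:2].astype(np.float32)))
# line fits: wall edges per column
for lab,lo,hi in (('walls',27,35),):
    L=[];Rr=[]
    for uu in range(310,465,3):
        col=c[:,uu]; kk=(col[:,2]>27.5)&(col[:,2]<34)&(np.arange(400)<175)&(np.arange(400)>25)
        y=col[kk]
        if len(y)>2: L.append(y[y[:,1].argmax()]);Rr.append(y[y[:,1].argmin()])
    for X in (L,Rr):
        X=np.array(X); vx=cv2.fitLine(X[:,:2].astype(np.float32),cv2.DIST_HUBER,0,.1,.01).ravel(); print(np.degrees(np.arctan(vx[1]/vx[0])),vx[2:],len(X))
# latch orange
hsv=cv2.cvtColor(f,cv2.COLOR_RGB2HSV); k=box&(hsv[...,0]>8)&(hsv[...,0]<22)&(hsv[...,1]>180)&(hsv[...,2]>150)&(u>428); q=c[k];print('clip',cv2.minAreaRect(q[:,:2].astype(np.float32)),np.percentile(q[:,2],[5,50,95]))
# cover in hand
k=(hsv[...,0]>100)&(hsv[...,0]<130)&(hsv[...,1]>120)&(v>175)&(u>288)&(u<530)&(c[...,2]>150); q=c[k]; print('cover',cv2.minAreaRect(q[:,:2].astype(np.float32)),np.percentile(q[:,2],[5,50,95]))
e=[]
for vv in range(185,245,4):
    r=np.where(k[vv])[0]; e.append((c[vv,r.min()],c[vv,r.max()]))
print(np.array(e)[::4].round(1).tolist())
t=np.array([c[np.where(k[:,uu])[0].min()+1,uu] for uu in range(300,515,5)]); vx=np.polyfit(t[:,0],t[:,1],1); print('top edge ang',np.degrees(np.arctan(vx[0])),t[::10].round(1).tolist())
```

```text
walls 5980 30.098922067586784 ((607.1868286132812, 46.016685485839844), (232.1395263671875, 110.09012603759766), 5.948830604553223)
deck 11175 18.596396929059154 ((607.25732421875, 46.52726364135742), (233.55410766601562, 89.68617248535156), 6.692392826080322)
console 7625 56.3627264020123 ((681.3880004882812, 53.43037414550781), (68.56282806396484, 109.00658416748047), 5.948648452758789)
5.5275164 [560.4129   95.91294] 52
5.4597263 [573.50586  -11.985513] 52Traceback (most recent call last):
  File "<stdin>", line 23, in <module>
    return _quantile_unchecked(
        a, q, axis, out, overwrite_input, method, keepdims, weights)
    return _ureduce(a,
                    func=_quantile_ureduce_func,
    ...<5 lines>...
                    overwrite_input=overwrite_input,
                    method=method)
    r = func(a, **kwargs)
    result = _quantile(arr,
                       quantiles=q,
    ...<2 lines>...
                       out=out,
                       weights=wgt)
    slices_having_nans = np.isnan(arr[-1, ...])
                                  ~~~^^^^^^^^^
IndexError: index -1 is out of bounds for axis 0 with size 0
```

Run:
```python
from h import *
d=np.load('w4.npz'); c=d['c']; f=d['f']; v,u=np.mgrid[0:400,0:640]
hsv=cv2.cvtColor(f,cv2.COLOR_RGB2HSV); k=(hsv[...,0]>100)&(hsv[...,0]<130)&(hsv[...,1]>120)&(v>172)&(v<290)&(u>285)&(u<530)&(c[...,2]>150)
q=c[k]; print('cover',k.sum(),cv2.minAreaRect(q[:,:2].astype(np.float32)),np.percentile(q[:,2],[5,25,50,75,95]) if len(q) else c[230,480])
a=np.radians(5.5);ex=np.array([np.cos(a),np.sin(a)]);ey=np.array([-np.sin(a),np.cos(a)])
l=np.stack([c[...,:2]@ex,c[...,:2]@ey,c[...,2]],-1)
for vv in (190,205,220,235,250):
    r=np.where(k[vv])[0]; print(vv,l[vv,r.min()+1].round(1),l[vv,r.max()-1].round(1),l[vv,370].round(1), l[vv,470].round(1))
t=np.array([l[np.where(k[:,uu])[0].min()+1,uu] for uu in range(300,515,5)]); print('left edge',np.polyfit(t[:,0],t[:,1],1),np.polyfit(t[:,0],t[:,2],1),t[::14].round(1).tolist())
k=(c[...,2]>15)&(v<175)&(v>50)&(v<150)
for vv in (60,90,120,150):
    r=np.where((c[vv,:,2]>14)&(np.arange(640)>280))[0]; print('end',l[vv,r.min()].round(1),l[vv,r.min()+1].round(1))
    r=np.where((c[vv,:,2]>50)&(np.arange(640)>440))[0]; print('cons',l[vv,r.min()].round(1),l[vv,r.min()+2].round(1))
print('cam/ee along', np.array([526.8,-38.9])@ex,np.array([526.8,-38.9])@ey)
o=f[100,450];print(o,l[100,435:475:6].round(1).tolist())
```

```text
cover 18941 ((566.166748046875, -6.668422698974609), (89.0305404663086, 125.64237213134766), 87.74050903320312) [191.27386881 191.8927015  192.36255235 192.94498499 214.11819634]
190 [501.4 -55.8 191.5] [619.  -54.5 191.8] [541.1 -55.3 191.8] [592.  -54.8 191.8]
205 [501.9 -63.5 192.6] [618.5 -62.4 192.2] [541.5 -63.5 191.3] [592.5 -62.4 193. ]
220 [501.7 -71.8 192.1] [518.1  -9.9 368.9] [542.  -71.9 190.7] [593.8 -70.8 192.3]
235 [513.3 -71.8 212.9] [618.8 -79.1 191.8] [542.  -79.3 193.2] [594.8 -79.1 192.4]
250 [513.3 -79.4 212.9] [619.3 -87.9 191.4] [542.5 -88.1 192.7] [596.  -87.8 192.1]
left edge [ 9.72444119e-03 -5.53486883e+01] [-1.86391152e-03  1.92958654e+02] [[505.5, -50.4, 192.2], [540.9, -50.2, 191.5], [576.0, -49.6, 192.6], [611.8, -49.5, 191.3]]
end [492.3  22.2  16.1] [493.4  22.   18.5]
cons [518.1  -9.9 368.9] [625.2  23.1  20.1]
end [493.   -4.2  17.8] [494.   -4.2  17.9]
cons [649.1  -3.2  51.8] [649.5  -3.3  54.7]
end [492.6 -31.7  16.6] [493.8 -31.5  19.4]
cons [649.3 -28.   50.7] [649.8 -27.9  53.7]
end [493.3 -58.5  30.3] [494.3 -58.6  29.9]
cons [649.  -54.   50.9] [650.  -53.7  52.7]
cam/ee along 520.646317526793 -89.21245454413724
[236 176  92] [[616.4, -11.8, 33.5], [621.5, -11.8, 34.6], [626.2, -11.7, 36.5], [632.1, -11.7, 35.0], [638.0, -11.6, 33.6], [643.3, -11.6, 33.7], [648.7, -11.5, 33.8]]
```

Call:
move_arm([
  [[-1.6, 3.7, -2], -0.3, 1],
  [[-1.6, 3.7, -3], 0, 1],
  [[0, 0, -4], 0, 1],
  [[0, 0, -3], 0, 1],
  [[0, 0, 0], 0, 1],
])

```text
time_s: 10.95
ee_pos: [491.2, 35.2, 46.3]
ee_rot: [-179.5, -0.0, 95.9]
force: [-0.8, 0.6, -1.1]
gripper_width: 11.6
gripper_force: 40.0
```

Call:
move_arm([
  [[0, 0, 0], 0, 1],
  [[0, 0, 0], 0, 1],
  [[0, 0, 0], 0, 1],
])

```text
time_s: 11.25
ee_pos: [496.6, 34.0, 51.3]
ee_rot: [179.8, 0.0, 95.7]
force: [-0.1, 0.2, -2.5]
gripper_width: 11.6
gripper_force: 40.0
```

Run:
```python
from h import *
w=env.grab_frame('wrist'); t=env.grab_frame('top'); a=np.vstack([w['frame'],cv2.resize(t['frame'][120:245,220:420],(640,400))[:200]]); cv2.imwrite('pics/w5.png',a[:,:,::-1]); 
c=cloud(w); f=w['frame']; v,u=np.mgrid[0:400,0:640]; np.savez('w5.npz',c=c,f=f)
a=np.radians(5.5);ex=np.array([np.cos(a),np.sin(a)]);ey=np.array([-np.sin(a),np.cos(a)])
l=np.stack([c[...,:2]@ex,c[...,:2]@ey,c[...,2]],-1); s=env.state()
print(s['ee_pos'],s['ee_rot'],s['ee_pos'][:2]@ex,s['ee_pos'][:2]@ey,s['force'])
hsv=cv2.cvtColor(f,cv2.COLOR_RGB2HSV); k=(hsv[...,0]>100)&(hsv[...,0]<130)&(hsv[...,1]>120)&(l[...,0]>430)&(l[...,0]<640)&(l[...,1]>-60)&(l[...,1]<60)
us=np.where(k.sum(0)>10)[0]; print(us.min(),us.max())
t=np.array([np.r_[l[np.where(k[:,uu])[0].min()+1,uu],np.where(k[:,uu])[0].min()] for uu in range(us.min()+8,us.max()-8,12)]); print('cover left',t.round(1).tolist())
vs=np.where(k.sum(1)>20)[0]
for vv in range(vs.min()+4,vs.max(),12):
    r=np.where(k[vv])[0]; print(vv,l[vv,r.min()+1].round(1),l[vv,r.max()-1].round(1))
for uu in range(us.min()+8,us.max()+100,25):
    col=l[:,uu]; kk=(col[:,2]>26)&(col[:,2]<35)&(np.arange(400)<vs.min()); y=col[kk]
    if len(y): print('wall',uu,y[y[:,1].argmax()].round(1),y[y[:,1].argmin()].round(1))
```

```text
[496.05701179  33.81113519  50.88397965] [1.79843853e+02 6.68756489e-03 9.56800376e+01] 497.01391740053197 -13.889482160320071 [ 0.59634386  0.30371886 -2.087561  ]
291 524
cover left [[482.2, 25.2, 73.8, 179.0], [488.2, 25.3, 73.8, 179.0], [494.3, 25.2, 73.2, 179.0], [500.4, 25.4, 74.0, 179.0], [506.5, 25.3, 73.8, 179.0], [512.5, 25.4, 73.9, 179.0], [518.7, 25.3, 73.3, 179.0], [524.7, 25.4, 73.8, 179.0], [531.0, 25.2, 72.8, 179.0], [536.8, 25.5, 73.8, 179.0], [542.7, 25.6, 74.5, 179.0], [548.6, 25.8, 75.1, 179.0], [554.9, 25.6, 74.4, 179.0], [560.9, 25.7, 74.4, 179.0], [566.8, 25.8, 74.8, 179.0], [573.0, 25.8, 74.6, 179.0], [579.3, 25.6, 74.0, 179.0], [584.7, 26.0, 75.5, 179.0], [591.1, 25.8, 74.7, 179.0]]
183 [478.7  24.   75.3] [595.7  24.4  75.1]
195 [479.6  17.8  75.2] [595.5  18.2  75.3]
207 [479.   11.4  75.4] [596.5  11.3  73.6]
219 [478.7   4.3  73.6] [596.2   4.9  74.1]
231 [478.6  -2.2  74.1] [596.2  -1.9  74. ]
243 [4.902e+02 2.000e-01 9.570e+01] [595.9  -8.1  75.4]
255 [490.2  -6.1  95.3] [595.9 -15.4  74.5]
267 [490.7 -12.3  95.4] [596.2 -22.9  73.9]
279 [490.1 -19.5  93.8] [596.2 -29.6  74.8]
wall 324 [494.8  41.9  28.3] [494.8  30.9  29. ]
wall 349 [510.1  42.1  28.9] [510.3  31.1  29.4]
wall 374 [525.4  42.1  28.8] [525.8  31.1  29.2]
wall 399 [540.8  42.1  28.5] [541.5  31.   28.7]
wall 424 [556.3  42.2  28.3] [557.4  30.9  27.6]
wall 449 [572.2  42.1  26.9] [572.4  31.3  29.3]
wall 474 [587.1  42.3  28.1] [587.9  31.3  29.5]
wall 499 [602.1  42.4  29.1] [603.9  31.3  28.6]
wall 524 [617.5  42.5  29. ] [619.   31.4  29.4]
wall 549 [632.5  42.6  29.5] [634.7  31.5  29.3]
wall 574 [648.8  42.5  28.2] [649.1  18.2  34.9]
wall 599 [663.9  42.6  28.6] [663.9  42.6  28.6]
```

View pics/w5.png

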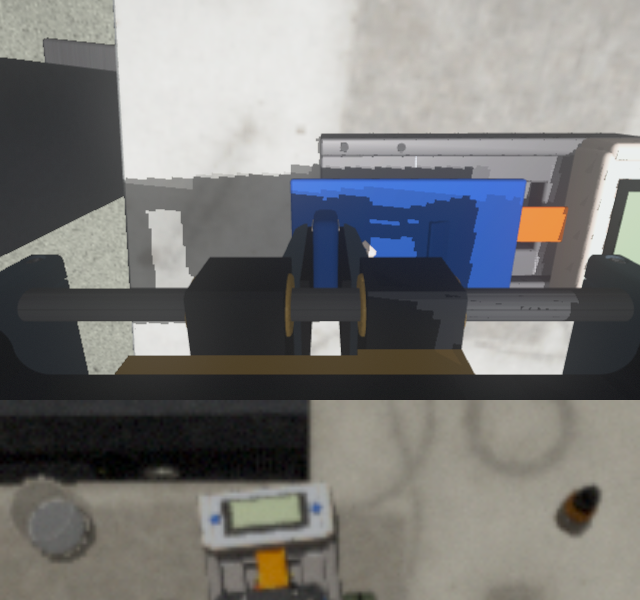

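Call:
move_arm([
  [[0, 0.2, -2], 0, 1],
  [[0, 0, -1.5], 0, 1],
  [[0, 0, -0.8], 0, 1],
  [[0, 0, 0], 0, 1],
  [[0, 0, 0], 0, 1],
])

```text
time_s: 11.85
ee_pos: [495.7, 35.8, 7.1]
ee_rot: [179.9, 0.0, 95.7]
force: [0.1, 0.8, -1.9]
gripper_width: 11.6
gripper_force: 40.0
```

Call:
move_arm([
  [[0, 0, -0.3], 0, 1],
  [[0, 0, -0.2], 0, 1],
  [[0, 0, -0.1], 0, 1],
  [[0, 0, 0], 0, 1],
])

```text
time_s: 12.25
ee_pos: [495.0, 35.9, 0.6]
ee_rot: [-180.0, -0.0, 95.7]
force: [-0.6, -0.3, -0.6]
gripper_width: 12.1
gripper_force: 40.0
```

Call:
move_arm([
  [[0, 0, -0.1], 0, 1],
  [[0, 0, 0], 0, 1],
  [[0, 0, 0], 0, 1],
])

```text
time_s: 12.55
ee_pos: [495.1, 35.9, -0.4]
ee_rot: [180.0, 0.0, 95.7]
force: [0.4, 0.5, -1.6]
gripper_width: 12.2
gripper_force: 40.0
```

Call:
move_arm([
  [[0, 0, -0.1], 0, 1],
  [[0, 0, 0], 0, 1],
  [[0, 0, 0], 0, 1],
])

```text
time_s: 12.85
ee_pos: [495.2, 35.9, -0.5]
ee_rot: [180.0, 0.0, 95.7]
force: [-2.7, 0.5, 6.4]
gripper_width: 11.8
gripper_force: 40.0
```

Call:
move_arm([
  [[0.5, 0.05, 0.05], 0, 1],
  [[0.9, 0.09, 0], 0, 1],
  [[0.9, 0.09, 0], 0, 1],
  [[0.9, 0.09, 0], 0, 1],
  [[0, 0, 0], 0, 1],
])

```text
time_s: 13.35
ee_pos: [530.4, 39.3, -0.4]
ee_rot: [179.7, 0.0, 95.7]
force: [2.3, 0.5, 3.0]
gripper_width: 12.0
gripper_force: 40.0
```

Call:
move_arm([
  [[0, 0, 0], 0, 1],
  [[0, 0, 0], 0, 1],
])

```text
time_s: 13.55
ee_pos: [528.5, 39.2, -0.5]
ee_rot: [179.8, 0.0, 95.7]
force: [1.2, -0.5, 4.1]
gripper_width: 11.7
gripper_force: 40.0
```

Call:
move_arm([
  [[0.7, 0.07, 0], 0, 1],
  [[0.7, 0.07, 0], 0, 1],
  [[0.4, 0.04, 0], 0, 1],
  [[0, 0, 0], 0, 1],
  [[0, 0, 0], 0, 1],
])

```text
time_s: 14.05
ee_pos: [544.3, 40.8, -0.5]
ee_rot: [-179.9, -0.0, 95.7]
force: [-1.0, 0.3, 6.3]
gripper_width: 11.8
gripper_force: 40.0
```

Call:
move_arm([
  [[0.2, 0.02, 0], 0, 1],
  [[0.2, 0.02, 0], 0, 1],
  [[0.2, 0.02, 0], 0, 1],
  [[0, 0, 0], 0, 1],
  [[0, 0, 0], 0, 1],
])

```text
time_s: 14.55
ee_pos: [549.5, 41.4, -0.5]
ee_rot: [-179.9, -0.0, 95.7]
force: [-3.1, 0.3, 8.4]
gripper_width: 11.7
gripper_force: 40.0
```

Call:
move_arm([
  [[0.2, 0.02, 0.03], 0, 1],
  [[0.2, 0.02, 0], 0, 1],
  [[0.2, 0.02, 0], 0, 1],
  [[0, 0, 0], 0, 1],
], squeeze=58)

```text
time_s: 14.95
ee_pos: [554.4, 41.9, -0.5]
ee_rot: [-179.7, -0.0, 95.7]
force: [-5.1, 0.5, 9.5]
gripper_width: 11.6
gripper_force: 58.0
```

Call:
move_arm([
  [[0.2, 0.02, 0], 0, 1],
  [[0.2, 0.02, 0], 0, 1],
  [[0, 0, 0], 0, 1],
])

```text
time_s: 15.25
ee_pos: [556.8, 42.1, -0.5]
ee_rot: [-179.5, -0.0, 95.7]
force: [-7.3, -0.5, 11.6]
gripper_width: 12.0
gripper_force: 58.1
```

Call:
move_arm([
  [[0.2, 0.02, 0.03], 0, 1],
  [[0.2, 0.02, 0], 0, 1],
  [[0, 0, 0], 0, 1],
])

```text
time_s: 15.55
ee_pos: [559.8, 42.5, -0.5]
ee_rot: [-179.4, -0.0, 95.7]
force: [-9.1, -1.4, 10.6]
gripper_width: 11.7
gripper_force: 58.1
```

Call:
move_arm([
  [[0.2, 0.02, 0], 0, 1],
  [[0.1, 0.01, 0], 0, 1],
  [[0, 0, 0], 0, 1],
])

```text
time_s: 15.85
ee_pos: [564.9, 42.9, -0.5]
ee_rot: [-179.7, -0.0, 95.7]
force: [-4.0, 0.7, 6.3]
gripper_width: 11.6
gripper_force: 58.0
```

Call:
move_arm([
  [[0.2, 0.02, 0], 0, 1],
  [[0.1, 0.01, 0], 0, 1],
  [[0.1, 0.01, 0], 0, 1],
  [[0, 0, 0], 0, 1],
])

```text
time_s: 16.25
ee_pos: [570.7, 43.5, -0.5]
ee_rot: [-179.8, -0.0, 95.7]
force: [-3.6, 0.3, 4.4]
gripper_width: 11.8
gripper_force: 58.0
```

Call:
move_arm([
  [[0.1, 0.01, 0], 0, 1],
  [[0, 0, 0], 0, 1],
  [[0, 0, 0], 0, 1],
])

```text
time_s: 16.55
ee_pos: [570.6, 43.5, -0.5]
ee_rot: [-179.7, -0.0, 95.7]
force: [-6.0, -1.1, 7.5]
gripper_width: 11.5
gripper_force: 58.0
```

Call:
move_arm([
  [[0.1, 0.01, 0], 0, 1],
  [[0, 0, 0], 0, 1],
  [[0, 0, 0], 0, 1],
])

```text
time_s: 16.85
ee_pos: [570.6, 43.4, -0.5]
ee_rot: [-179.6, -0.0, 95.7]
force: [-8.5, -1.3, 9.8]
gripper_width: 11.6
gripper_force: 58.1
```

Call:
move_arm([
  [[0.12, 0.01, 0.03], 0, 1],
  [[0, 0, 0], 0, 1],
  [[0, 0, 0], 0, 1],
  [[0, 0, 0], 0, 1],
])

```text
time_s: 17.25
ee_pos: [570.5, 43.5, -0.5]
ee_rot: [-179.4, -0.0, 95.7]
force: [-10.4, -1.3, 8.9]
gripper_width: 11.4
gripper_force: 58.1
```

Run:
```python
from h import *
w=env.grab_frame('wrist'); save(w,'w6'); s=env.state(); print(s['ee_pos'],s['force'],s['gripper_force'])
c=cloud(w); f=w['frame']
a=np.radians(5.76);ex=np.array([np.cos(a),np.sin(a)]);ey=np.array([-np.sin(a),np.cos(a)])
o=np.array([601,45.2]); l=np.stack([(c[...,:2]-o)@ex,(c[...,:2]-o)@ey,c[...,2]],-1)
hsv=cv2.cvtColor(f,cv2.COLOR_RGB2HSV); k=(hsv[...,0]>100)&(hsv[...,0]<130)&(hsv[...,1]>120)&(abs(l[...,1])<43)&(l[...,0]>-80)&(l[...,0]<50)
for vv in range(170,250,10):
    r=np.where(k[vv])[0]
    if len(r)>20: print(vv,l[vv,r.min()+1].round(1),l[vv,r.max()-1].round(1))
```

```text
[ 5.70489049e+02  4.34289085e+01 -5.09579295e-01] [-11.14812552  -0.22033659   8.27895935] 58.10174345970154
180 [-48.9  40.6  22.9] [47.1 40.6 22.2]
190 [-49.1  35.3  22.6] [49.6 35.5 22.6]
200 [-49.4  29.6  21.3] [49.2 30.3 22.7]
210 [-48.8  24.8  23.1] [49.3 25.  22.9]
220 [-49.   19.1  22.5] [49.4 19.6 22.9]
230 [-49.1  13.6  22.6] [49.2 14.  22.7]
240 [-37.3  16.1  42.2] [49.8  8.4 22.8]
```

View pics/w6.png

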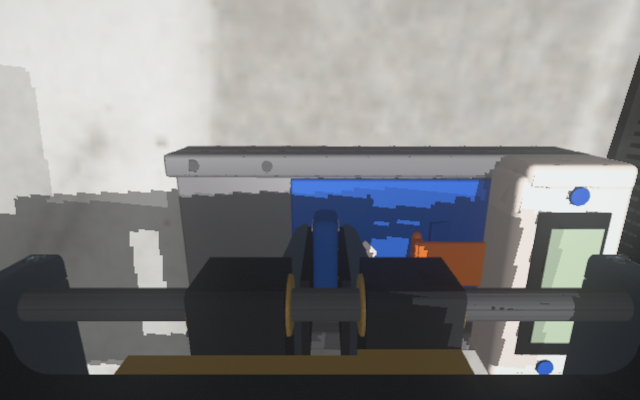

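Call:
move_arm([
  [[0.06, 0.01, 0.03], 0, 1],
  [[0, 0, 0], 0, 1],
  [[0, 0, 0], 0, 1],
  [[0, 0, 0], 0, 1],
])

```text
time_s: 17.7
ee_pos: [570.4, 43.4, -0.5]
ee_rot: [-179.4, -0.0, 95.7]
force: [-11.7, -1.5, 8.9]
gripper_width: 11.9
gripper_force: 58.1
```

Run:
```python
from workcell import env
print(env.state()['ee_pos'],env.state()['force'],env.state()['gripper_force']); print(env.job_done())
```

```text
[ 5.70428067e+02  4.34241316e+01 -4.91490853e-01] [-11.74102256  -1.47831488   8.93756087] 58.12840282917023
the job is handed in; nothing more can be done
None
```

The blue cover is fully home with the clip snapped behind the ridge, and I handed the job in at 17.7 s with the gripper still pushing it against the end stop (about 12 N at the wrist). The coverslip box, beaker and dropper bottle were not touched.

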